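# Free the offcut and hold it home against the sprung stop

### The arm

A 6-joint arm with a two-finger parallel gripper is mounted at the origin on a cart in front of the work surface, level with it; the furniture and walls round the work are solid. World frame = base frame: x ahead of the robot, y to its left, z up, the work surface at z = 0. Lengths are in m, angles in rad, forces in N, time in s.
With the tool pointing down it reaches from about 0.35 to 0.775 m from the base axis. Payload 7.3 kg.
Tool frame: the origin (TCP) lies midway between the tips of the shut fingers; the grasp point (between the pads) lies 19 mm behind it; z points along the fingers, y is the line along which they close (so a half turn about z gives the same grasp; the last joint's range is limited). The gripper opens to 92 mm and grips with 3 to 60 N. Pads are 19 mm wide; open, the fingers measure 130 mm over their backs; the gripper's body (75 mm by 190 mm) begins 47 mm behind the grasp point.
Start: joints at [-0.146, 0.342, 1.524, -0, 1.275, -0.146], TCP at [0.525, 0, 0.227] pointing down, gripper open.
Joint ranges: [-2.53, 2.53], [-0.77, 2.02], [0.04, 2.7], [-1, 4.14], [0.28, 2.66], [-3.11, 3.11]. Speed limits (rad/s): [2.57, 2.57, 3.14, 3.14, 3.14, 3.14].

### API

Orientations are given as [roll, pitch, yaw] about the fixed x, y, z axes, in that order (R = Rz(yaw) Ry(pitch) Rx(roll)).
In Python, from cell import monitor, vision, workorder gives the robot as it stands.
- The arm moves only by the tool move_arm, never from a script. Its argument "rows" is a list of rows, each a list of 5 numbers: the shift along the world's x, y, z in mm, then the turn about the world's z in rad, then the closure, from -1 (fully open) to 1 (shut). A call has 1 to 12 rows; each row shifts and turns the commanded pose from where the row before left it; what a row does not reach is not made up. A row lasts 1/10 s, in which the tool goes at most 50 mm and 8.59 degrees, less where a joint would pass 70% of its speed; a pose out of reach is approached as far as the arm can. A call is refused whole if a number of a shift passes 50 or a number of a turn 0.15, either way. A call with a gripper value outside its range is refused whole. The fingers move at their own pace and stop on an object; "newtons" is the grip in N (left out, the last holds). Time passes only in rows, so rows that do not move let the fingers close. It gives the time, the measured TCP pose, the force, the opening and the grip force at its end, in the units of the state.
- monitor.observe(): the state, without advancing time (a new reading comes with each control period).
- vision.read_camera(name): name is "scene" or "side" or "wrist"; returns the picture (420x560x3 uint8, red, green, blue); there is no depth.
- vision.get_calibration(name): a dict with "K" (3x3 intrinsics, pixels), "T" (4x4, takes a point from camera to world coordinates); the wrist camera has in their place "mount" (4x4, takes a point from camera to tool coordinates, whose origin is the TCP and whose axes are the flange's). Camera axes: x right, y up, looking along -z (the intrinsics and any distortion apply to the point x, -y, -z); pixel columns grow to the right and rows downward; lengths in m; the calibration is good to about 2 mm. The wrist camera is an equidistant fisheye: a pixel r from the principal point sees the ray r / f radians off the axis. A picture is of the moment at which its call begins: read the wrist's pose just before it. get_calibration takes no time and is no camera call.
- workorder.hand_in(): hands the job in; it is judged then, once.
The state is a dict: "time": time; "qpos": joint angles; "qvel": joint speeds; "joint_efforts": joint torques, N m; "tool_pos": TCP position; "tool_rot": TCP orientation; "contact_force": force on the tool from outside, world axes, zero at the start; "torque": the same for the moment, N m; "opening": finger opening in m; "grip_force": force on a finger pad.
Only numpy, scipy, OpenCV 4.12 (cv2) and the standard library are available. Lean on these libraries where they do the work, as an engineer would, in place of code of your own. Each camera call takes 0.05 s, during which the arm holds its last target. There are 200 camera calls.

### The job

In the stop jig on the worktop, turn the black wing knob a quarter turn counter-clockwise, until its steel bar no longer lies across the lane but along it. Then slide the wooden offcut along the lane, standing on its edge as it is, against the sprung pin until it sits flush on the aluminium wall, and finish while still holding it pressed firmly there, without ramming it, so that the spring cannot push it back. Leave the other things where they are.

Things in the scene. Friction and masses are not known exactly. Their poses are not given: they have to be found in the camera images.
- jig: Stop jig fixed to the worktop: plywood board 290 x 170 x 13 mm on 5 mm feet. Origin at worktop level under the lane; jig x runs along the lane to the sprung pin, y left, z up. Board: x -150 to 140, y -75 to 95 mm; its top, z 18, is the lane's floor. The lane (y = 0, x -145 to 100) is 20 mm wide between wooden strips 12 wide, 10 tall (top z 28), open above and at its start. Knob pivot at x 0, y 60.
- stop_wall: Aluminium wall (70 mm wide, 18 thick, 36 tall, top at z 54) that ends the lane. Its origin is the centre of its flat face, the hard stop, at jig (100, 0, 36) mm; axes as the jig's. The offcut is home when its leading end touches this face; its centre is then 30 mm before this point along jig x.
- plunger (a joint): Travel in m of the sprung steel pin (8 mm thick, round tip) that sticks out of the middle of the wall's face towards the lane's start: 0 = fully out, tip 19 mm before the face; about 0.019 when the offcut is flush with the face. Spring force 3 N at first touch, 9 N when flush; it pushes the offcut back when that is let go.
- gate_knob (a joint): Angle in rad of the black wing knob and its steel bar about a vertical pivot. 0: bar straight across the lane (to jig -y), barring the offcut's way; grows counter-clockwise from above; 1.57: bar along jig +x, clear of the lane; end stop 1.65. Starts at 0.05 to 0.35. Friction 0.06 N m, stays where left. Bar 12 mm wide, reaching 81 mm from the pivot, 11 to 20 mm above the lane's floor.
- knob_grip (a point): Grasp point of the black wing knob, on the pivot's axis, 58 mm above the worktop. The wing is an upright plate 13 mm thick, 42 mm long (in line with the bar), from 44 to 70 mm above the worktop; the bar below it reaches up to 38 mm. The point's y axis points along the wing (opposite to the way the bar points), x across it; they turn with the knob.
- offcut_center (a point): Centre of the loose brown wooden offcut, about 50 g: 60 mm long, 18 wide and 36 tall as it stands on edge on the lane's floor, before the bar. Its y axis points along its length (towards the pin), x down, z across its width. 26 mm of its height stand clear above the strips; fingers have room on both sides above the strips.
- eraser: Bystander: white eraser, 18 x 42 x 11 mm, loose on the jig's board; origin under its centre.
- filler_tin: Bystander: tin, 69 mm across, 68 mm tall; origin under its centre.
- tape_measure: Bystander: tape measure, 31 x 92 x 62 mm; origin under its centre.
- glue_bottle: Bystander: glue bottle, 54 mm across, 190 mm tall; origin under its centre.
- screwdriver: Bystander: screwdriver lying down, 28 x 196 x 28 mm; origin under its centre.
There are look-alikes about, which are no part of the job. Of the things like the part that bears offcut_center, leave any that is orange or turquoise; of the rest the larger one is meant.

How it is judged:
On the way, in this order (a step that is already met when the one before it is completed fails the run):
1. the knob is turned so that its bar lies along the lane, while the offcut still waits before the bar's place (value of joint gate_knob above 1.25 rad and x of offcut_center in the frame of jig below -0.03 m), for 0.2 s.
2. the offcut has met the sprung pin and begun to press it in (value of joint plunger above 0.003 m and contact force between offcut and plunger above 1 N), for 0.05 s.
At the end, for the whole second after the job is handed in: The robot still touches the offcut (over 1 N); it is within 2 mm of flush on the wall and presses on it (over 1 N), within 3 mm of centre, 4 mm of the floor and 0.08 rad of the lane; the pin is over 16.5 mm in, pushing back over 3 N; the knob is over 1.25 rad (value of joint gate_knob above 1.25 rad and value of joint plunger above 0.0165 m and x of offcut_center in the frame of stop_wall above -0.032 m and y of offcut_center in the frame of stop_wall between -0.003 and 0.003 m and z of offcut_center in the frame of stop_wall below 0.004 m and angle between the y axis of offcut_center and the x axis of jig, either way round below 0.08 rad and contact force between offcut and plunger above 3 N and contact force between offcut and stop_wall above 1 N and (contact force between offcut and the fingers above 1 N or contact force between offcut and the arm above 1 N)); the arm keeps its last pose, push and grip.
It fails at once if the offcut is rammed: over 60 N on the wall (contact force between offcut and stop_wall above 60 N).
It fails at once if a bystander is moved by more than 30 mm (distance of any of eraser, filler_tin, tape_measure, glue_bottle, screwdriver from where it was at the start of the episode above 0.03 m).
It also fails if it takes over 48 s, if anything falls off the work surface, if the arm or the gripper's body presses on something with over 40 N, if the wrist force passes 120 N, or if a joint passes its speed limit or range.

## Working session

There is one attempt and no reset: what is moved stays moved. The work goes in short steps, Python scripts to look and compute and a tool call to move; the robot and the scene stay as the last step left them, time stands still between calls to the robot, and variables do not carry over. Pictures are saved under pics/ and viewed, at most 10 in all, crops included, and the job is handed in when it is done.

Besides the shell and the picture viewer there is one more tool, called after "Call:" by a JSON object that holds its "name" and its "arguments". move_arm: Moves the arm, as the interface text tells. Its arguments: {"type":"object","properties":{"rows":{"type":"array","items":{"type":"array","items":{"type":"number"}}},"newtons":{"type":"number"}},"required":["rows"]}

```bash
mkdir -p pics; python3 - <<'E'
from cell import monitor, vision, workorder
import cv2,numpy as np
s=monitor.observe();print(s)
for n in ["scene","side","wrist"]:
    cv2.imwrite(f"pics/{n}0.png",vision.read_camera(n)[:,:,::-1]);print(n,vision.get_calibration(n))
a=[cv2.imread(f"pics/{n}0.png") for n in ["scene","wrist"]]
E
```

```text
{'time': 0.0, 'qpos': array([-1.46021239e-01,  3.42726228e-01,  1.52500435e+00, -7.18169714e-06,
        1.27539019e+00, -1.45995013e-01]), 'qvel': array([-0.00105066, -0.00022535,  0.00132471, -0.00016243, -0.00013496,
        0.00107562]), 'joint_efforts': array([ 7.61924657e-04, -4.31245601e+01, -2.44219762e+01,  7.17750052e-02,
        5.59406646e-02, -1.04314388e-04]), 'tool_pos': array([5.24600728e-01, 6.76195107e-05, 2.26047563e-01]), 'tool_rot': array([-3.14007980e+00, -2.15510122e-04,  1.57077203e+00]), 'contact_force': array([ 0.49129006, -0.05206062,  0.11677052]), 'torque': array([-0.00356395, -0.02103045, -0.00975057]), 'grip_force': 0.0, 'opening': 0.09164467064035892}
scene {'K': array([[488.37218414,   0.        , 270.89637938],
       [  0.        , 488.37218414, 204.23364929],
       [  0.        ,   0.        ,   1.        ]]), 'T': array([[ 0.83954043,  0.38368051, -0.38465716,  0.12011541],
       [-0.54292514,  0.56628546, -0.62012343, -0.75452865],
       [-0.02010351,  0.72945874,  0.68372933,  0.88648368],
       [ 0.        ,  0.        ,  0.        ,  1.   
[... 244 characters left out ...]
     [-0.3896979 , -0.35156181,  0.85119906,  1.2724924 ],
       [-0.01228877,  0.92617202,  0.37690103,  0.62089378],
       [ 0.        ,  0.        ,  0.        ,  1.        ]])}
wrist {'K': array([[325.1922621 ,   0.        , 285.05094288],
       [  0.        , 325.1922621 , 210.21266361],
       [  0.        ,   0.        ,   1.        ]]), 'mount': array([[-8.94250948e-04,  9.64943877e-01,  2.62454784e-01,
         6.98348512e-02],
       [ 9.99999268e-01,  6.49026715e-04,  1.02103659e-03,
         6.42909377e-05],
       [ 8.14902840e-04,  2.62455505e-01, -9.64943752e-01,
        -1.57629251e-01],
       [ 0.00000000e+00,  0.00000000e+00,  0.00000000e+00,
         1.00000000e+00]])}
```

View pics/scene0.png

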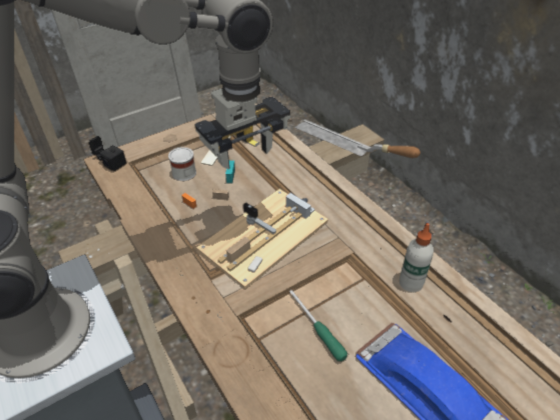

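View pics/wrist0.png

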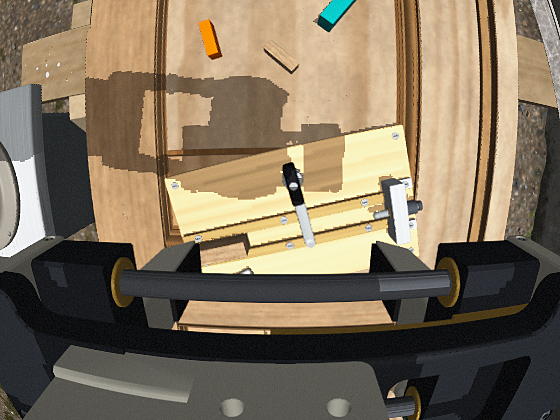

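The scene image shows the jig at about (265,235). In the wrist view the knob is at (291,175), the bar tip at (309,242) and the wall at (397,210). Candidates (wrist px): brown in the lane (225,247), small brown off the board (281,56), orange (209,38), turquoise (335,12). The larger brown one, standing in the lane, fits. I'll confirm it in an enlarged crop.

```bash
python3 - <<'E'
import cv2
a=cv2.imread("pics/wrist0.png")[110:290,150:430]
cv2.imwrite("pics/c1.png",cv2.resize(a,None,fx=2.8,fy=2.8,interpolation=cv2.INTER_CUBIC))
a=cv2.imread("pics/scene0.png")[180:290,190:335]
cv2.imwrite("pics/c2.png",cv2.resize(a,None,fx=5,fy=5,interpolation=cv2.INTER_CUBIC))
E
```

```text
(no output)
```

View pics/c1.png

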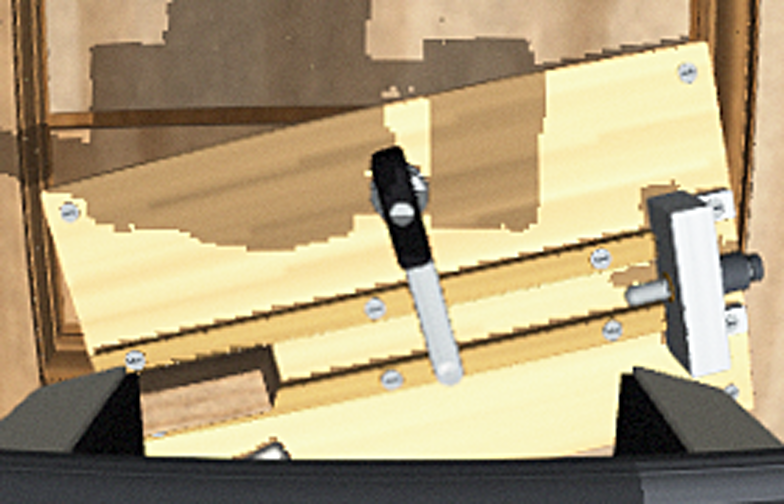

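View pics/c2.png

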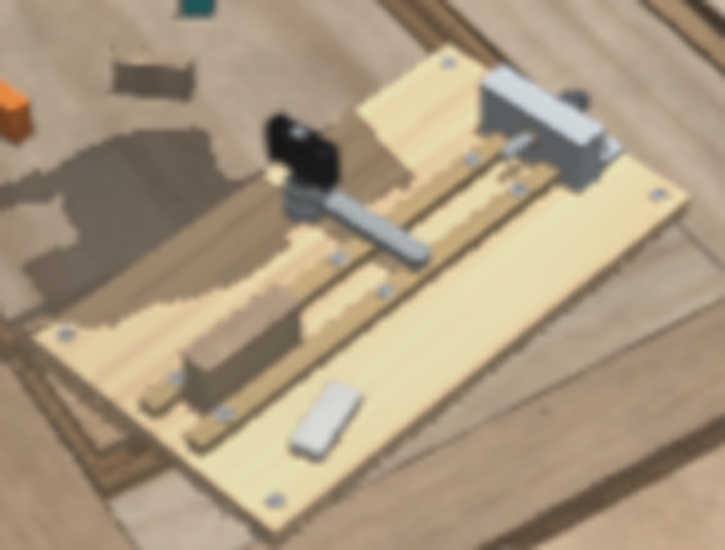

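The larger brown offcut stands in the lane before the bar (wrist crop front top edge about (268,388), scene crop top face (185,353)-(300,310)). The other brown block is smaller and off the board. Now I'll fit the jig pose.

```bash
cat > h.py <<'E'
import numpy as np
from scipy.spatial.transform import Rotation as Ro
from scipy.optimize import least_squares
from cell import vision
W=vision.get_calibration("wrist");S=vision.get_calibration("scene")
def wristT(p,r):
    T=np.eye(4);T[:3,:3]=Ro.from_euler('xyz',r).as_matrix();T[:3,3]=p;return T@W["mount"]
def ray(px,T,K,fish):
    x=(px[0]-K[0,2])/K[0,0];y=(px[1]-K[1,2])/K[1,1]
    if fish:
        r=np.hypot(x,y);d=np.array([x*np.sinc(r/np.pi),-y*np.sinc(r/np.pi),-np.cos(r)])
    else: d=np.array([x,-y,-1.])
    return T[:3,3],T[:3,:3]@d
def atz(px,z,T,K,fish):
    o,d=ray(px,T,K,fish);return (o+d*(z-o[2])/d[2])[:2]
def fit(pts):
    j=np.array([p[0][:2] for p in pts])/1000;w=np.array([p[1] for p in pts])
    def f(v):
        c,s=np.cos(v[2]),np.sin(v[2]);return (j@np.array([[c,s],[-s,c]])+v[:2]-w).ravel()
    r=least_squares(f,[.5,.1,.2],loss='soft_l1',f_scale=.002);return r.x,f(r.x).reshape(-1,2)*1000
def tojig(v,w):
    c,s=np.cos(v[2]),np.sin(v[2]);return np.array([[c,s],[-s,c]])@(np.array(w)-v[:2])*1000
def toworld(v,j):
    c,s=np.cos(v[2]),np.sin(v[2]);return np.array([[c,-s],[s,c]])@(np.array(j)/1000)+v[:2]
E
python3 - <<'E'
from h import *
np.set_printoptions(precision=4,suppress=True)
T=wristT([.5246,.00007,.22605],[-3.14008,-.0002,1.57077])
w=lambda u,v,z:atz((150+u/2.8,110+v/2.8),z/1000,T,W["K"],True)
s=lambda u,v,z:atz((190+u/5,180+v/5),z/1000,S["T"],S["K"],False)
A=[((-150,95,18),45,190),((140,95,18),707,42),((100,35,54),677,211),((100,-35,54),682,373),((118,-35,54),730,370)]
B=[((-150,95,18),35,337),((140,95,18),448,45),((140,-75,18),688,200),((-150,-75,18),275,535),((100,35,54),485,75),((118,-35,54),607,128),((118,35,54),500,67)]
a=[(p,w(u,v,p[2])) for p,u,v in A];b=[(p,s(u,v,p[2])) for p,u,v in B]
for q in(a,b,a+b):
    v,r=fit(q);print(v);print(r.T)
for n,x in [("tipW",w(449,372,38)),("wingW",w(388,150,70)),("wing2",w(415,262,60)),("tipS",s(428,250,38)),("pivS",s(303,140,70)),("offW",w(268,388,54))]+[("off",s(*q,54)) for q in [(185,353),(270,290),(300,310),(205,375)]]+[("er",s(327,410,29))]: print(n,x,tojig(v,x))
E
```

```text
[ 0.5454 -0.0488  0.2206]
[[-3.9433  0.9585 -2.7868  4.3287  0.7824]
 [ 0.5624  1.6388 -0.5564 -2.8037  0.3609]]
[ 0.5458 -0.0527  0.2246]
[[-2.3977  0.5464  3.997  -0.1425 -5.4635 -0.2795  2.3286]
 [ 0.8531  0.7398  0.4304 -0.3125 -2.695  -0.5591  0.5766]]
[ 0.5457 -0.0512  0.2233]
[[-3.7726  0.9551 -2.6066  4.6951  1.1379 -2.4286  0.5986  3.8354 -0.3871
  -5.4982 -0.3971  2.299 ]
 [-2.2474 -0.3997 -2.6653 -4.8706 -1.658   2.6093  2.1314  1.7733  1.395
  -1.2702  0.8229  1.9787]]
tipW [ 0.5528 -0.0626] [  4.353  -12.6969]
wingW [0.5275 0.0314] [ 0.5595 84.5917]
wing2 [ 0.5376 -0.011 ] [ 0.9448 40.9537]
tipS [ 0.5576 -0.0674] [  8.0004 -18.4592]
pivS [0.5314 0.0024] [-2.1286 55.4584]
offW [ 0.4809 -0.0633] [-65.9286   2.5423]
off [ 0.4224 -0.0728] [-125.047     6.2446]
off [ 0.4743 -0.0608] [-71.7808   6.4356]
off [ 0.4794 -0.0794] [-70.9247 -12.8039]
off [ 0.4235 -0.0893] [-127.6689  -10.1293]
er [ 0.4686 -0.1188] [-90.2468 -48.8859]
```

Call:
{"name": "move_arm", "arguments": {"rows": [[0,-30,0,0.1,-0.2],[0,-30,0,0.1,-0.2],[0,-30,0,0.1,-0.2],[0,0,0,0,-0.2],[0,0,0,0,-0.2],[0,0,0,0,-0.2]], "newtons": 30}}

```text
time: 0.75
tool_pos: [0.5249, -0.0892, 0.2265]
tool_rot: [-3.141, -0.001, 1.87]
contact_force: [-0.1, -0.2, 0.1]
opening: 0.0558
grip_force: 0.0
```

```bash
python3 - <<'E'
from cell import monitor, vision
import cv2
s=monitor.observe();print(s['tool_pos'],s['tool_rot'],s['qpos'],s['opening'])
a=vision.read_camera("wrist")[:,:,::-1];cv2.imwrite("pics/w1.png",a)
cv2.imwrite("pics/w1c.png",cv2.resize(a[80:300,120:440],None,fx=2.5,fy=2.5,interpolation=cv2.INTER_CUBIC))
E
```

```text
[ 0.52489082 -0.08915402  0.22654809] [-3.14139907e+00 -6.78110312e-04  1.87015641e+00] [-3.12510713e-01  3.56020743e-01  1.50369719e+00  4.63010566e-04
  1.28242271e+00 -6.12002665e-01] 0.05575050139626121
```

View pics/w1c.png

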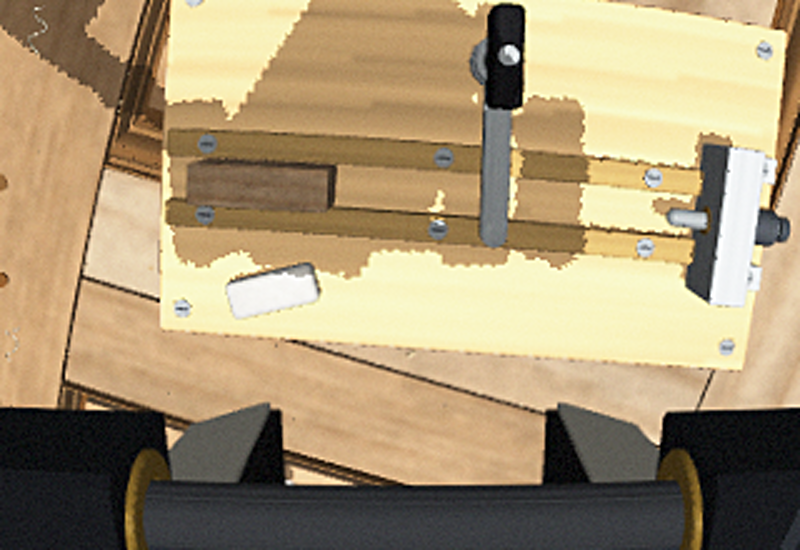

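The board is fully visible: wall top front edge (730,148)-(710,302), wing bolt (509,55), bar tip (492,245), offcut top (188,165)-(328,208).

```bash
python3 - <<'E'
from h import *
np.set_printoptions(precision=4,suppress=True)
T=wristT([.52489,-.08915,.22655],[-3.1414,-.0007,1.87016])
w=lambda u,v,z:atz((120+u/2.5,80+v/2.5),z/1000,T,W["K"],True)
A=[((140,-75,18),743,370),((-150,-75,18),162,330),((140,95,18),784,33),((100,35,54),730,148),((100,-35,54),710,302),((118,35,54),767,150),((118,-35,54),743,306)]
v,r=fit([(p,w(a,b,p[2])) for p,a,b in A]);print(v);print(r.T)
for n,x in [("tip",w(492,245,38)),("bolt",w(509,55,70)),("wend",w(506,108,65)),("offF",w(328,188,54)),("offB",w(188,182,54)),("lane1",w(340,156,28)),("lane2",w(340,210,28))]:print(n,x,tojig(v,x))
print(toworld(v,[0,60]),toworld(v,[70,0]))
E
```

```text
[ 0.5456 -0.0494  0.2273]
[[ 0.4226 -1.6416  1.3062 -0.7995 -0.3628 -0.1492  1.1701]
 [-0.1679 -1.0271  2.6888  1.173  -1.2512 -0.1366 -0.3436]]
tip [ 0.5537 -0.0677] [  3.7217 -19.6585]
bolt [0.5327 0.0091] [ 0.5812 59.9806]
wend [ 0.5383 -0.0107] [ 1.6076 39.3887]
offF [ 0.4802 -0.0628] [-66.7688   1.7018]
offB [ 0.4227 -0.0765] [-125.8599    1.2815]
lane1 [ 0.4794 -0.0509] [-64.8642  13.4776]
lane2 [ 0.4861 -0.0739] [-63.4772 -10.4072]
[0.5321 0.009 ] [ 0.6138 -0.0336]
```

Call:
{"name": "move_arm", "arguments": {"rows": [[4,40,-20,-0.02,-0.2],[3,40,-30,0,-0.2],[0,18,-30,0,-0.2],[0,0,-30,0,-0.2],[0,0,-30,0,-0.2],[0,0,-30,0,-0.2],[0,0,-14,0,-0.2],[0,0,0,0,-0.2]]}}

```text
time: 1.6
tool_pos: [0.5304, 0.0092, 0.0408]
tool_rot: [-3.138, -0.002, 1.852]
contact_force: [0.1, -0.1, 0.1]
opening: 0.0551
grip_force: 0.0
```

Call:
{"name": "move_arm", "arguments": {"rows": [[0,0,0,0,1],[0,0,0,0,1],[0,0,0,0,1],[0,0,0,0,1],[0,0,0,0,1],[0,0,0,0,1],[0,0,0,0,1],[0,0,0,0,1]], "newtons": 25}}

```text
time: 2.4
tool_pos: [0.5328, 0.008, 0.0432]
tool_rot: [3.14, 0.0, 1.851]
contact_force: [3.5, 1.9, 0.6]
opening: 0.0128
grip_force: 25.0
```

Call:
{"name": "move_arm", "arguments": {"rows": [[0,0,0,0.13,1],[0,0,0,0.13,1],[0,0,0,0.13,1],[0,0,0,0.13,1],[0,0,0,0.13,1],[0,0,0,0.13,1],[0,0,0,0.13,1],[0,0,0,0.13,1],[0,0,0,0.13,1],[0,0,0,0.13,1],[0,0,0,0.13,1],[0,0,0,0.1,1]]}}

```text
time: 3.6
tool_pos: [0.5341, 0.0102, 0.0432]
tool_rot: [3.14, 0.005, -2.898]
contact_force: [8.3, 14.0, -1.7]
opening: 0.0127
grip_force: 25.0
```

Call:
{"name": "move_arm", "arguments": {"rows": [[0,0,0,0,1],[0,0,0,0,1],[0,0,0,0,1]]}}

```text
time: 3.9
tool_pos: [0.5341, 0.0102, 0.0432]
tool_rot: [3.14, 0.005, -2.903]
contact_force: [9.2, 13.7, -3.2]
opening: 0.0126
grip_force: 25.0
```

Call:
{"name": "move_arm", "arguments": {"rows": [[0,0,0,0,-0.2],[0,0,0,0,-0.2],[0,0,0,0,-0.2],[0,0,0,0,-0.2],[0,0,0,0,-0.2],[0,0,20,0,-0.2],[0,0,25,0,-0.2],[0,0,25,0,-0.2],[-27,-27,0,-0.01,-0.2],[-27,-27,0,0,-0.2],[-26,-26,0,0,-0.2],[0,0,0,0,-0.2]]}}

```text
time: 5.1
tool_pos: [0.4491, -0.074, 0.1128]
tool_rot: [3.141, -0.002, -2.915]
contact_force: [0.6, -0.1, -0.9]
opening: 0.0551
grip_force: 0.0
```

```bash
python3 - <<'E'
from cell import monitor, vision
import cv2
s=monitor.observe();print(s['tool_pos'],s['tool_rot'],s['opening'])
cv2.imwrite("pics/w2.png",vision.read_camera("wrist")[:,:,::-1])
a=vision.read_camera("scene")[:,:,::-1];b=vision.read_camera("wrist")[:,:,::-1]
a=cv2.resize(a[150:310,180:345],(400,388));b=cv2.resize(b,(400,300))
import numpy as np
b=np.vstack([b,np.zeros((88,400,3),np.uint8)])
cv2.imwrite("pics/v2.png",np.hstack([a,b]))
E
```

```text
[ 0.44909268 -0.07396255  0.11276816] [ 3.14106360e+00 -2.28012580e-03 -2.91549066e+00] 0.055089278939071895
```

View pics/v2.png

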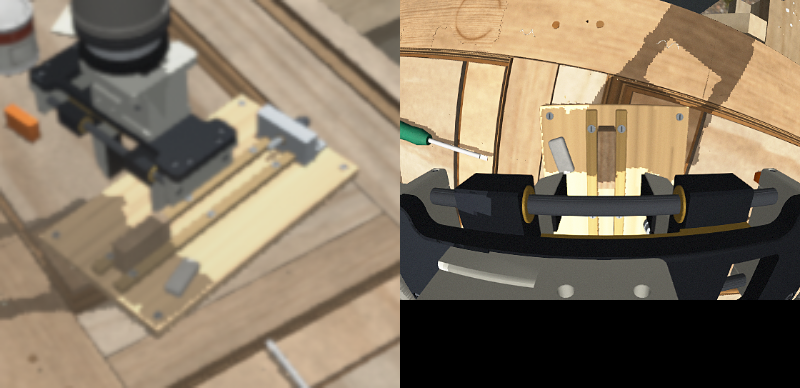

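The lane is centred between the fingers (wrist half, about x 605), the bar is off the lane, and the eraser sits clear at (562,155). Descending to grasp.

Call:
{"name": "move_arm", "arguments": {"rows": [[3,3,-25,0,-0.2],[0,0,-25,0,-0.2],[0,0,-20,0,-0.2],[0,0,-9,0,-0.2],[0,0,0,0,-0.2]]}}

```text
time: 5.75
tool_pos: [0.4549, -0.0684, 0.0328]
tool_rot: [3.14, -0.002, -2.911]
contact_force: [0.1, -0.9, -0.4]
opening: 0.0551
grip_force: 0.0
```

Call:
{"name": "move_arm", "arguments": {"rows": [[0,0,0,0,1],[0,0,0,0,1],[0,0,0,0,1],[0,0,0,0,1],[0,0,0,0,1],[0,0,0,0,1],[0,0,0,0,1],[0,0,0,0,1]], "newtons": 35}}

```text
time: 6.55
tool_pos: [0.4552, -0.0691, 0.0341]
tool_rot: [-3.141, 0.0, -2.912]
contact_force: [0.4, 0.3, 5.8]
opening: 0.018
grip_force: 35.0
```

Call:
{"name": "move_arm", "arguments": {"rows": [[10,2.3,0,0,1],[14.6,3.4,0,0,1],[14.6,3.4,0,0,1],[14.6,3.4,0,0,1],[14.6,3.4,0,0,1],[14.6,3.4,0,0,1],[14.6,3.4,0,0,1],[14.6,3.4,0,0,1],[10,2.3,0,0,1],[0,0,0,0,1]]}}

```text
time: 7.55
tool_pos: [0.5789, -0.0405, 0.0341]
tool_rot: [-3.141, 0.003, -2.912]
contact_force: [2.9, 1.3, 4.6]
opening: 0.0177
grip_force: 35.0
```

Call:
{"name": "move_arm", "arguments": {"rows": [[7.3,1.7,0,0,1],[7.3,1.7,0,0,1],[4.9,1.1,0,0,1],[4.9,1.1,0,0,1],[2.9,0.7,0,0,1],[0,0,0,0,1]], "newtons": 45}}

```text
time: 8.15
tool_pos: [0.6025, -0.0348, 0.0341]
tool_rot: [3.141, -0.004, -2.912]
contact_force: [-8.3, -1.5, 10.8]
opening: 0.0176
grip_force: 45.0
```

Call:
{"name": "move_arm", "arguments": {"rows": [[2.9,0.7,0,0,1],[2,0.5,0,0,1],[0,0,0,0,1]]}}

```text
time: 8.45
tool_pos: [0.6067, -0.0339, 0.0341]
tool_rot: [3.141, -0.006, -2.912]
contact_force: [-10.0, -2.9, 12.3]
opening: 0.0175
grip_force: 45.0
```

Call:
{"name": "move_arm", "arguments": {"rows": [[2,0.5,0,0,1],[2,0.5,0,0,1],[1.5,0.3,0,0,1],[0,0,0,0,1]]}}

```text
time: 8.85
tool_pos: [0.6115, -0.0327, 0.0342]
tool_rot: [3.141, -0.007, -2.912]
contact_force: [-12.8, -3.8, 13.2]
opening: 0.0176
grip_force: 45.0
```

Call:
{"name": "move_arm", "arguments": {"rows": [[1.5,0.3,0,0,1],[1,0.2,0,0,1],[0,0,0,0,1]]}}

```text
time: 9.15
tool_pos: [0.6136, -0.0322, 0.0342]
tool_rot: [3.14, -0.008, -2.912]
contact_force: [-13.4, -3.7, 16.0]
opening: 0.0179
grip_force: 45.0
```

Call:
{"name": "move_arm", "arguments": {"rows": [[1,0.2,0,0,1],[1,0.2,0,0,1],[0,0,0,0,1]]}}

```text
time: 9.45
tool_pos: [0.6154, -0.0319, 0.0342]
tool_rot: [3.14, -0.008, -2.912]
contact_force: [-13.9, -4.7, 16.3]
opening: 0.0179
grip_force: 45.0
```

Call:
{"name": "move_arm", "arguments": {"rows": [[1,0.2,0,0,1],[0,0,0,0,1]]}}

```text
time: 9.65
tool_pos: [0.6163, -0.0317, 0.0342]
tool_rot: [3.14, -0.008, -2.912]
contact_force: [-14.8, -3.8, 17.1]
opening: 0.0179
grip_force: 45.0
```

Call:
{"name": "move_arm", "arguments": {"rows": [[1,0.2,0,0,1],[0,0,0,0,1]]}}

```text
time: 9.85
tool_pos: [0.6172, -0.0315, 0.0342]
tool_rot: [3.14, -0.009, -2.912]
contact_force: [-15.6, -3.5, 16.3]
opening: 0.0176
grip_force: 45.0
```

Call:
{"name": "move_arm", "arguments": {"rows": [[1,0.2,0,0,1],[0,0,0,0,1]]}}

```text
time: 10.05
tool_pos: [0.6179, -0.0313, 0.0342]
tool_rot: [3.14, -0.009, -2.912]
contact_force: [-15.3, -3.6, 16.9]
opening: 0.0174
grip_force: 45.0
```

Call:
{"name": "move_arm", "arguments": {"rows": [[1,0.2,0,0,1],[0,0,0,0,1]]}}

```text
time: 10.25
tool_pos: [0.6179, -0.0313, 0.0342]
tool_rot: [3.14, -0.011, -2.912]
contact_force: [-19.0, -5.5, 20.8]
opening: 0.0174
grip_force: 45.0
```

```bash
python3 - <<'E'
from cell import monitor, vision
import cv2,numpy as np
s=monitor.observe();print(s['tool_pos'],s['contact_force'])
a=vision.read_camera("scene")[:,:,::-1];b=vision.read_camera("side")[:,:,::-1]
T=vision.get_calibration("side");p=np.linalg.inv(T["T"])@[.63,-.03,.04,1];K=T["K"]
u=int(K[0,0]*p[0]/-p[2]+K[0,2]);v=int(K[1,1]*-p[1]/-p[2]+K[1,2]);print(u,v)
f=lambda i,u,v:cv2.resize(i[v-40:v+40,u-40:u+40],(400,400),interpolation=cv2.INTER_CUBIC)
cv2.imwrite("pics/v3.png",np.hstack([f(a,300,210),f(b,u,v)]))
E
```

```text
[ 0.61793322 -0.03127458  0.03421181] [-18.98009659  -5.5285804   20.75250754]
266 213
```

View pics/v3.png

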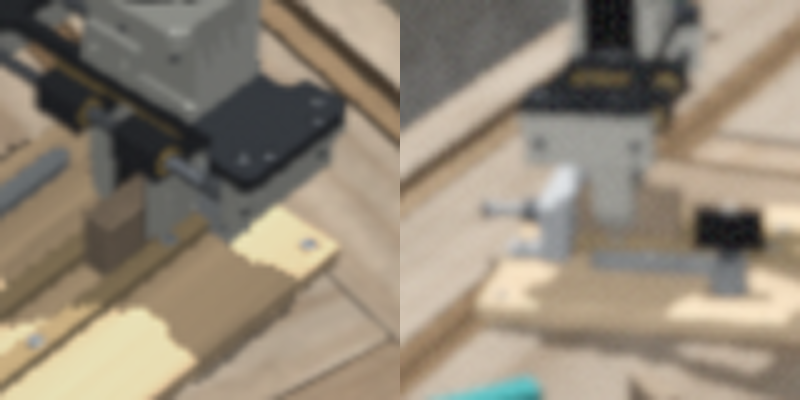

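The tool stopped at x 0.618 with a force jump. The side view shows the offcut and finger up against the wall (580,210), with the bar parallel to the lane (650,260). A little more preload, then check.

Call:
{"name": "move_arm", "arguments": {"rows": [[1,0.2,0,0,1],[1,0.2,0,0,1],[0,0,0,0,1],[0,0,0,0,1],[0,0,0,0,1]]}}

```text
time: 10.85
tool_pos: [0.618, -0.0312, 0.0342]
tool_rot: [3.139, -0.016, -2.912]
contact_force: [-26.9, -5.8, 24.7]
opening: 0.0176
grip_force: 45.0
```

Contact is hard: the tool hasn't moved, and the push is about 27 N against a 9 N spring. Handing in.

```bash
python3 -c "
from cell import workorder
print(workorder.hand_in())"
```

```text
the job is handed in; nothing more can be done
None
```

I turned the knob about a quarter turn, so its bar lies along the lane, slid the offcut against the pin to the wall, and handed in at about 11 s still gripping and pressing it there. The push read about 27 N, and the tool stopped moving at the wall. The hand-in gave no verdict, and I did not re-measure the bystanders afterwards.

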